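Load the stirring station and latch its guard gate

TASK

Stand the loose beaker with the tape band upright in the middle of the ring mark on the stirring station, under the raised stirrer and without striking the stirrer. Then swing the guard gate shut with its latch bar lifted over the keeper, and let the bar drop right down into the keeper so that the gate stays latched. Do not tip the beaker over, and leave the other loose things on the table where they are.

Things in the scene. Friction and masses are not known exactly. Their poses are not given: they have to be found in the camera images.
- station: Fixed stirring station: grey base 285 x 290 mm, 18 mm high (front edge 105 mm before the origin), rear column, drive head above, low guard of clear panels open at top and rear. Origin: on the table straight below the ring mark's centre; x from the gate (front) to the column, y left, z up. Front posts 14 mm square, top 113 mm, at x -78, y +/-120 mm; side panels at y +/-120 mm, top 109 mm.
- drive: The stirrer on the station, fixed; arm, fingers and beaker must not strike it. Motor head: station x from -43 to +107 mm, 86 mm wide, from 288 to 392 mm above the table; below it a chuck, thin shaft and impeller. Origin and axes are the station's. It hangs over the ring mark, so a gripper holding the beaker must come in slanting from the gate side.
- impeller (a point): Lowest point of the stirrer: underside of the bladed impeller (40 mm diameter) on the vertical through the ring mark, 216 mm above the table, so 109 mm above the beaker's rim when that stands on the mark.
- ring_mark (a point): Centre of the black ring (78 mm inside, 84 mm outside diameter) on a round aluminium platen of 124 mm diameter; the point lies on the platen's top, 21 mm above the table. Axes as the station's.
- gate_hinge (a point): Point on the gate's vertical hinge axis, at the left front post (station x -78 mm, y +120 mm), 88 mm above the table. Axes as the station's.
- gate (a joint): Gate angle, rad: 0 = fully shut (stop, in line between the posts), grows as it swings out to the robot, to 1.5. Framed clear panel from 10 to 228 mm from the hinge axis, 10 mm thick, 27 to 105 mm above the table. At angle a it points from the hinge along (-sin a, -cos a) in station x, y; its outer face looks along (-cos a, sin a). Light friction (0.03 N m): it stays where it is left.
- latch_bar (a joint): Latch bar angle, rad: 0 = level (on its rest or down in the keeper), grows as its free end is lifted, to 0.45. Flat steel bar 14 mm high, 6 mm thick, along the gate's outer face (middle planes 13.5 mm apart), pivoted on the gate near the hinge; its free end, 220 mm from the pivot, reaches past the gate's end. Weighs 0.14 kg; falls level by itself when let go, wherever the gate stands.
- bar_pivot (a point): Pivot of the latch bar: 45 mm along the gate from the hinge axis, 13.5 mm outside the gate's middle plane, 88 mm above the table. Axes turn with the bar: x into the gate, y along the bar towards the hinge.
- grip_pin (a point): Middle of the pin for lifting the bar and swinging the gate: round steel, 14 mm diameter, 52 mm straight out of the bar's outer face, black end button 22 mm across. Bar level: 88 mm above the table, 165 mm along the gate from the hinge axis, 42.5 mm outside the gate's middle plane; bar lifted by b: 120 mm x sin b higher. Clear on both sides along the gate. x along the pin into the gate, y to the hinge.
- keeper_slot (a point): Keeper on the right front post: steel U, open at the top. The point is the bar's middle when latched, 88 mm above the table. Front lip 5 mm thick, 18 mm wide, top 102 mm above the table; slot 12 mm wide. Near shut, the bar passes the lip only if lifted over about 0.11 rad (grip pin 14 mm up; 25 mm is comfortable). Dropped behind the lip it holds the gate shut.
- beaker: Loose translucent beaker, the only one mouth up, with a yellow tape band: 86 mm high, 70 mm across the rim, about 58 mm across the foot, small pouring lip towards its -y, 0.06 to 0.12 kg. Origin: centre of the underside of its bounding box, z up. Can be pinched across the body (about 64 mm wide 50 mm above the foot).
- beaker_foot (a point): Centre of the beaker's underside (3.5 mm from its origin towards its +y); this point belongs on the centre of the ring mark.
- drying_a: Bystander: plain beaker standing upside down, 70 mm wide, 86 mm high; loose. Origin: centre of its underside.
- drying_b: Bystander: plain beaker standing upside down, 70 mm wide, 79 mm high; loose. Origin: centre of its underside.
- stir_rod: Bystander: white stirring rod lying on the table, 165 mm long along its y, 10 mm thick; loose. Origin: centre of its underside.
- tape_roll: Bystander: roll of masking tape lying flat, 102 mm across, 25 mm high; loose. Origin: centre of its underside.
Mind the look-alikes: they are no part of the job. Leave any brown, purple or red look-alike of the beaker alone.

How it is judged:
On the way, in this order (a step that is already met when the one before it is completed fails the run):
1. the beaker stands upright in the middle of the ring mark, let go, with the gate still open (horizontal distance between beaker_foot and ring_mark below 0.01 m and z of beaker_foot in the frame of ring_mark below 0.004 m and angle between beaker's own z axis and vertical below 0.06 rad and linear speed of beaker below 0.02 m/s and contact force between the fingers and beaker below 0.1 N and value of joint gate above 0.25 rad), for 0.2 s.
2. the gate has come shut with the latch bar lifted above the keeper's lip (value of joint latch_bar above 0.08 rad and value of joint gate below 0.05 rad).
At the end, for the whole second after the job is handed in: The gate is shut (within 0.035 rad) with the latch bar right down in the keeper (within 0.03 rad of level), and the beaker stands at rest, upright (within 0.06 rad), with its foot on the platen and centred on the ring mark within 10 mm (value of joint gate below 0.035 rad and value of joint latch_bar below 0.03 rad and horizontal distance between beaker_foot and ring_mark below 0.01 m and z of beaker_foot in the frame of ring_mark below 0.004 m and angle between beaker's own z axis and vertical below 0.06 rad and linear speed of beaker below 0.02 m/s); the robot touches nothing.
It fails at once if the stirrer is struck (more than 3 N) (contact force between drive and anything else above 3 N).
It fails at once if the beaker is tipped over (more than 0.7 rad) (angle between beaker's own z axis and vertical above 0.7 rad).
It fails at once if another loose thing is pushed more than 25 mm from its place (distance of any of drying_a, drying_b, stir_rod, tape_roll from where it was at the start of the episode above 0.025 m).
It also fails if it takes over 58 s, if anything falls off the work surface, if the arm or the gripper's body presses on something with over 40 N, if the wrist force passes 120 N, or if a joint passes its speed limit or range.

ROBOT

A 6-joint arm with a two-finger parallel gripper is mounted at the origin on a cart in front of the work surface, level with it; the furniture and walls round the work are solid. World frame = base frame: x ahead of the robot, y to its left, z up, the work surface at z = 0. Lengths are in m, angles in rad, forces in N, time in s.
With the tool pointing down it reaches from about 0.35 to 1 m from the base axis. Payload 7.1 kg.
Tool frame: the origin (TCP) lies between the finger pads; the fingertips stand 22 mm ahead of it and the grasp point (between the pads) lies 3 mm ahead of it; z points along the fingers, y is the line along which they close (so a half turn about z gives the same grasp; the last joint's range is limited). The gripper opens to 85 mm and grips with 20 to 120 N. Pads are 22 mm wide; open, the fingers measure 114 mm over their backs; the gripper's body (76 mm by 85 mm) begins 54 mm behind the grasp point. The pads swing forward as they close: fully open they stand 13 mm farther back than shut.
Start: joints at [1.262, 0.423, 1.63, -0, 1.089, -0.019], TCP at [0.179, 0.599, 0.253] pointing down, gripper open.
Joint ranges: [-3, 3], [-0.9, 2.11], [0.09, 2.58], [-1.31, 4.45], [0.11, 2.69], [-2.54, 2.54]. Speed limits (rad/s): [2.39, 2.39, 3.01, 3.14, 3.14, 3.14].

INTERFACE

Orientations are given as a rotation vector (axis times angle).
In Python, from rig import manip gives the robot as it stands. The module is installed in compiled form; this text tells all that it offers. Calls block until the motion is done:
- manip.move_to(position, orientation): joint-space move of the TCP to a pose.
- manip.servo_line(position, orientation=None, rate=0.15): straight line of the TCP; orientation=None keeps the orientation; rate is the mean speed in m/s.
- manip.set_joints(angles): joint-space move.
- manip.command_gripper(opening, f_grip=None): finger opening in m; f_grip is the grip in N (None keeps the last); returns when the fingers have stopped.
- manip.hold(seconds).
- manip.solve_ik(position, orientation): joint angles nearest the present ones, or None.
- manip.camera(name): name is "scene" or "top" or "wrist"; returns a dict with "image" (400x640x3 uint8, red, green, blue), "fx", "fy", "cx", "cy" (pixels), "k1" (the pictures are not rectified: a ray, as slopes to the right and down, at radius r is drawn at 1 + k1 r^2 times it, then the intrinsics apply), "cam_to_world" (4x4, takes a point from camera to world coordinates); the wrist camera has in their place "mount" (4x4, takes a point from camera to tool coordinates, whose origin is the TCP and whose axes are the flange's). Camera axes: x right, y down, z forward; pixel columns grow to the right and rows downward; lengths in m; the calibration is good to about 2 mm. A picture is of the moment at which its call begins: read the wrist's pose just before it. There is no depth.
A pose or a line that the arm cannot do raises manip.IKError and nothing moves.
- manip.sign_off(): hands the job in; it is judged then, once.
Readings, each from a call of its own:
- manip.get_time(): time.
- manip.get_joint_positions(): joint angles.
- manip.get_joint_vel(): joint speeds.
- manip.get_tau(): joint torques, N m.
- manip.get_position(): TCP position.
- manip.get_ee_rot(): TCP orientation.
- manip.get_contact_force(): force on the tool from outside, world axes, zero at the start.
- manip.get_torque(): the same for the moment, N m.
- manip.get_width(): finger opening in m.
- manip.get_grip_force(): force on a finger pad.
Only numpy, scipy, OpenCV 4.12 (cv2) and the standard library are available. Lean on these libraries where they do the work, as an engineer would, in place of code of your own. Each camera call takes 0.05 s, during which the arm holds its last target. There are 200 camera calls.

## Working session

There is one attempt and no reset: what is moved stays moved. The work goes in short steps, each a Python script; the robot and the scene stay as the last script left them, time stands still between calls to the robot, and variables do not carry over. Pictures are saved under pics/ and viewed, at most 10 in all, crops included, and the job is handed in when it is done.

```bash
mkdir -p pics
python3 - <<'E'
from rig import manip
import cv2,pickle,numpy as np
d={}
for n in("scene","top"):
    c=manip.camera(n); d[n]=c
    cv2.imwrite(f"pics/{n}0.png",c["image"][...,::-1])
    print(n,c["fx"],c["fy"],c["cx"],c["cy"],c["k1"]);print(np.round(c["cam_to_world"],3))
pickle.dump(d,open("d0.pkl","wb"))
print(manip.get_time(),manip.get_ee_rot())
E
```

```text
scene 368.0917249884394 368.0917249884394 315.38295732351696 201.7927818279306 0.030219746050037966
[[ 0.805 -0.424  0.415  0.042]
 [-0.592 -0.599  0.538 -0.647]
 [ 0.02  -0.679 -0.734  1.008]
 [ 0.     0.     0.     1.   ]]
top 471.7294233020307 471.7294233020307 317.0079715464587 196.56710468026958 0.04870850899275763
[[-0.003 -0.984  0.175  0.193]
 [-1.     0.002 -0.005 -0.02 ]
 [ 0.004 -0.176 -0.984  1.899]
 [ 0.     0.     0.     1.   ]]
0.1 [-4.53621031e-01 -3.10842952e+00  2.22940443e-03]
```

View pics/scene0.png

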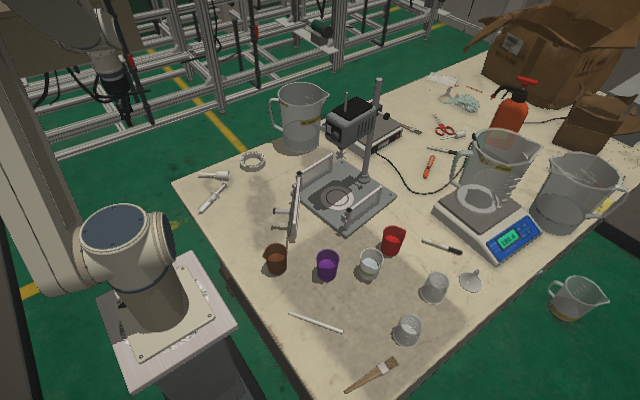

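View pics/top0.png

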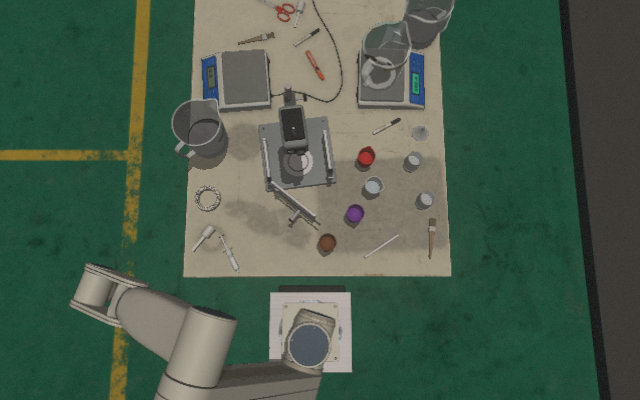

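The scene view shows the station at about (345,195) with its gate swung open, and the translucent beaker at (370,263). In the top view the station is at (297,155), the beaker at (373,187), and the upturned ones at (413,161) and (426,200). I'll enlarge both views to measure.

```bash
cat > h.py <<'E'
import numpy as np,cv2
from scipy.spatial.transform import Rotation as R
def K(c): return np.array([[c["fx"],0,c["cx"]],[0,c["fy"],c["cy"]],[0,0,1.]])
def ray(c,uv,T=None):
    T=c["cam_to_world"] if T is None else T
    d=((uv[0]-c["cx"])/c["fx"],(uv[1]-c["cy"])/c["fy"]); d=np.array(d); s=d.copy()
    for _ in range(20): s=d/(1+c["k1"]*(s@s))
    return T[:3,3],T[:3,:3]@np.array([*s,1.])
def onz(c,uv,z,T=None):
    o,d=ray(c,uv,T); return o+d*(z-o[2])/d[2]
def proj(c,P,T=None):
    T=c["cam_to_world"] if T is None else T
    p=(np.atleast_2d(P)-T[:3,3])@T[:3,:3]; s=p[:,:2]/p[:,2:]
    s=s*(1+c["k1"]*(s**2).sum(1))[:,None]
    return s*[c["fx"],c["fy"]]+[c["cx"],c["cy"]]
def crop(im,x,y,w,h,k,fn):
    cv2.imwrite(fn,cv2.resize(im[y:y+h,x:x+w,::-1],None,fx=k,fy=k,interpolation=cv2.INTER_CUBIC))
E
python3 - <<'E'
from h import *; import pickle
d=pickle.load(open("d0.pkl","rb"))
crop(d["top"]["image"],250,110,200,150,4,"pics/topc.png")
crop(d["scene"]["image"],260,150,200,150,4,"pics/scenec.png")
E
```

```text
(no output)
```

View pics/topc.png

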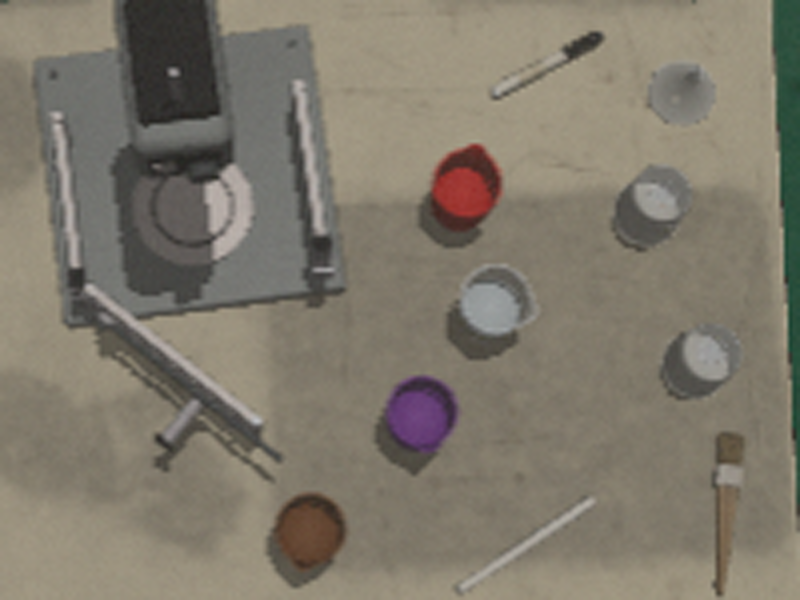

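View pics/scenec.png

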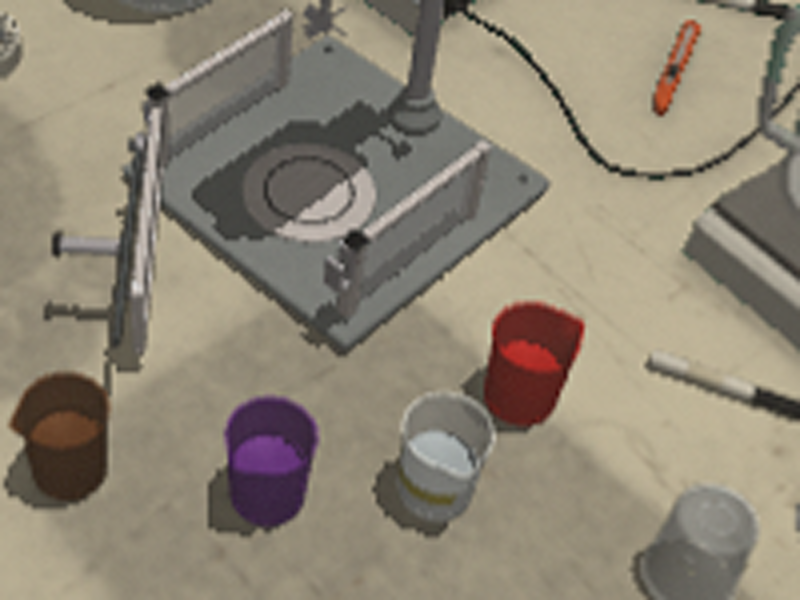

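Top crop: ring centre (193,208), base corners (67,323), (344,290), (37,60), (307,27), gate from (90,290) to (260,425), beaker rim centre (497,301), floor (490,308), pouring lip to the right at (535,312). Scene crop: ring (310,189), beaker rim (447,433), yellow band (427,487).

Run:
```python
from h import *; import pickle
d=pickle.load(open("d0.pkl","rb"));t,s=d["top"],d["scene"]
np.set_printoptions(precision=4,suppress=True)
ft=lambda x,y:(250+(x+.5)/4-.5,110+(y+.5)/4-.5)
fs=lambda x,y:(260+(x+.5)/4-.5,150+(y+.5)/4-.5)
rt=onz(t,ft(193,208),.021);rs=onz(s,fs(310,189),.021)
print("ring",rt,rs)
c=[onz(t,ft(*p),.018) for p in((67,323),(344,290),(37,60),(307,27))]
print("corners",*c,"front w",np.linalg.norm(c[0]-c[1]),"depth",np.linalg.norm(c[0]-c[2]))
cs=[onz(s,fs(*p),.018) for p in((345,350),(549,184))];print("scene right corners",*cs)
f=(c[0]-c[1]+c[2]-c[3])[:2]; g=(c[2]-c[0]+c[3]-c[1])[:2]
print("yaw",np.arctan2(f[1],f[0])-np.pi/2,np.arctan2(g[1],g[0]), "scene",np.arctan2(*(cs[1]-cs[0])[1::-1]))
print("beaker top: rim",onz(t,ft(497,301),.086),"floor",onz(t,ft(490,308),.004))
print("scene rim",onz(s,fs(447,432),.086))
print("gate top edge",onz(t,ft(90,290),.105),onz(t,ft(260,425),.105))
for n,(x,y) in dict(a=(653,205),b=(701,358)).items(): print(n,onz(t,ft(x,y),.04))
print("purple rim",onz(t,ft(422,413),.086),"brown",onz(t,ft(311,530),.086),"red",onz(t,ft(466,187),.086))
```

```text
ring [0.6733 0.0483 0.021 ] [0.6801 0.0504 0.021 ]
corners [0.5543 0.1756 0.018 ] [ 0.5879 -0.1056  0.018 ] [0.8323 0.2108 0.018 ] [ 0.868  -0.0698  0.018 ] front w 0.2832264383827497 depth 0.280247641076419
scene right corners [ 0.589  -0.1111  0.018 ] [ 0.8689 -0.0717  0.018 ]
yaw 0.12251966873136588 0.12667040265511342 scene 0.13986745948037962
beaker top: rim [ 0.5622 -0.2524  0.086 ] floor [ 0.5716 -0.2555  0.004 ]
scene rim [ 0.5647 -0.2518  0.086 ]
gate top edge [0.5702 0.1448 0.105 ] [ 0.4377 -0.0198  0.105 ]
a [ 0.6704 -0.4184  0.04  ]
b [ 0.513  -0.4602  0.04  ]
purple rim [ 0.4516 -0.177   0.086 ] brown [ 0.3386 -0.0685  0.086 ] red [ 0.6775 -0.2244  0.086 ]
```

Measurements agree: ring ≈ (0.677, 0.0495), yaw ≈ 0.13, gate ≈ 0.8 rad, beaker ≈ (0.5635, -0.252), lip toward -y. Now I'll move and look from near with the wrist camera.

```bash
cat >> h.py <<'E'
RING=np.array([.677,.0495]);YAW=.13;BK=np.array([.5635,-.252])
def ori(tilt,yaw,flip=False):
    z=np.array([np.sin(tilt)*np.cos(yaw),np.sin(tilt)*np.sin(yaw),-np.cos(tilt)])
    y=np.array([-np.sin(yaw),np.cos(yaw),0])*(-1 if flip else 1)
    return R.from_matrix(np.c_[np.cross(y,z),y,z]).as_rotvec()
def tcp(grasp,o,ahead=.003): return np.array(grasp)-ahead*R.from_rotvec(o).as_matrix()[:,2]
def st(x,y,z):
    c,s=np.cos(YAW),np.sin(YAW); return np.array([RING[0]+c*x-s*y,RING[1]+s*x+c*y,z])
def wristT(manip,c,p,r):
    T=np.eye(4);T[:3,:3]=R.from_rotvec(r).as_matrix();T[:3,3]=p; return T@c["mount"]
def wcam(manip,fn):
    import pickle
    p,r=manip.get_position(),manip.get_ee_rot(); c=manip.camera("wrist"); c["cam_to_world"]=wristT(manip,c,p,r)
    cv2.imwrite(fn+".png",c["image"][...,::-1]); pickle.dump(c,open(fn+".pkl","wb")); return c
E
python3 - <<'E'
from h import *; from rig import manip
np.set_printoptions(precision=3,suppress=True)
for f in(0,1):
    for nm,g,t,y in(("look",[.45,.02,.28],.7,.1),("pick",[*BK,.05],.98,.15),("place",[*RING,.073],.98,.13),("pin",st(-.12,-.045,.1),.8,.13)):
        o=ori(t,y,f); print(f,nm,manip.solve_ik(tcp(g,o),o))
o=min((ori(.7,.1,f) for f in(0,1)),key=lambda o:99 if (q:=manip.solve_ik([.45,.02,.28],o)) is None else abs(q[5]))
manip.move_to([.45,.02,.28],o)
c=wcam(manip,"pics/w1"); print(c["mount"],c["fx"],manip.get_time(),manip.get_joint_positions())
E
```

```text
0 look [-0.037 -0.079  2.37   0.52   0.178 -2.189]
0 pick [-0.74   0.818  2.109  2.117  0.856  1.792]
0 place [0.016 0.766 2.106 2.997 0.712 1.617]
0 pin [-0.134  0.578  2.288  2.768  0.538  1.71 ]
1 look [-0.037 -0.079  2.37   0.52   0.178  0.953]
1 pick [-0.74   0.818  2.109  2.117  0.856 -1.35 ]
1 place [ 0.016  0.766  2.106  2.997  0.712 -1.525]
1 pin [-0.134  0.578  2.288  2.768  0.538 -1.432]
[[-0.    -0.945 -0.327  0.085]
 [ 1.    -0.    -0.    -0.   ]
 [-0.    -0.327  0.945 -0.122]
 [ 0.     0.     0.     1.   ]] 332.69292713611327 2.4333 [-0.035 -0.069  2.369  0.542  0.171  0.931]
```

View pics/w1.png

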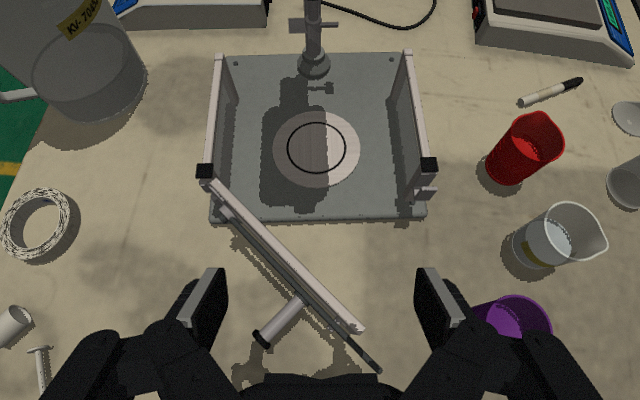

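The wrist view shows the ring centred near (316,147), post caps at (204,171) and (428,165), beaker rim around (569,233), gate from (212,183) to (362,328), and pin from (303,300) to the button at (262,338). I'll refine positions from it.

Run:
```python
from h import *; import pickle
from rig import manip
np.set_printoptions(precision=4,suppress=True)
c=pickle.load(open("pics/w1.pkl","rb")); g=cv2.cvtColor(c["image"],cv2.COLOR_RGB2GRAY)
m=np.zeros_like(g); sub=g[115:180,275:358]; m[115:180,275:358]=(sub<45)*255
cs,_=cv2.findContours(m,cv2.RETR_EXTERNAL,cv2.CHAIN_APPROX_NONE); k=max(cs,key=lambda a:cv2.boundingRect(a)[2])
pts=np.array([onz(c,p[0],.021)[:2] for p in k]); 
A=np.c_[2*pts,np.ones(len(pts))]; s=np.linalg.lstsq(A,(pts**2).sum(1),rcond=None)[0]
print("ring",cv2.boundingRect(k),s[:2],"diam",2*np.sqrt(s[2]+s[:2]@s[:2]))
L,Rr=onz(c,(204,170),.113),onz(c,(428,164),.113); d=(L-Rr)[:2]
print("posts",L,Rr,np.linalg.norm(d),"yaw",np.arctan2(d[1],d[0])-np.pi/2, "mid",(L+Rr)/2)
bl,br=onz(c,(212,220),.018),onz(c,(427,216),.018);d=(bl-br)[:2];print("base",bl,br,np.linalg.norm(d),np.arctan2(d[1],d[0])-np.pi/2)
im=c["image"].astype(int)
def rim(pp):
    P=np.array([onz(c,p,.086)[:2] for p in pp]);A=np.c_[2*P,np.ones(len(P))];s=np.linalg.lstsq(A,(P**2).sum(1),rcond=None)[0];return s[:2],2*np.sqrt(s[2]+s[:2]@s[:2])
print("rim",rim([(540,213),(552,206),(570,203),(588,207),(537,224),(544,242),(558,256),(575,264)]))
hs=cv2.cvtColor(c["image"],cv2.COLOR_RGB2HSV); y=((hs[...,0]>18)&(hs[...,0]<35)&(hs[...,1]>130)&(hs[...,2]>60)); y[:,:500]=0;y[:200]=0;y[280:]=0
q=np.argwhere(y);print("yellow",len(q),q.min(0) if len(q) else 0,q.max(0) if len(q) else 0)
print("gate",onz(c,(362,328),.105),"button",onz(c,(262,338),.088),"bar end",onz(c,(378,370),.088))
for t in(1.0,1.1):
  for yy in(.13,.33,.5):
    o=ori(t,yy,1);print(t,yy,[manip.solve_ik(tcp(p,o),o) for p in([*BK,.05],[*RING,.073])])
crop(c["image"],490,180,130,110,5,"pics/w1c.png")
```

```text
ring (286, 122, 59, 52) [0.6743 0.0497] diam 0.08110093344933562
posts [0.5806 0.1581 0.113 ] [ 0.6118 -0.0788  0.113 ] 0.2389957375500265 yaw 0.13075136206097016 mid [0.5962 0.0396 0.113 ]
base [0.5539 0.173  0.018 ] [ 0.5877 -0.1058  0.018 ] 0.28076674458314954 0.12060339874710979
rim (array([ 0.5608, -0.2484]), np.float64(0.07459220434972384))
yellow 76 [251 526] [266 552]
gate [ 0.4406 -0.0188  0.105 ] button [0.422  0.0738 0.088 ] bar end [ 0.4049 -0.0381  0.088 ]
1.0 0.13 [array([-0.7386,  0.8284,  2.1178,  2.1588,  0.8821, -1.3776]), array([ 0.0155,  0.7764,  2.1101,  2.9996,  0.747 , -1.5283])]
1.0 0.33 [array([-0.7955,  0.835 ,  2.0364,  1.8346,  0.9053, -1.2595]), array([-0.0867,  0.7792,  2.0866,  2.6204,  0.7533, -1.4089])]
1.0 0.5 [array([-0.8233,  0.8466,  1.9564,  1.5891,  0.9544, -1.1651]), array([-0.1614,  0.7851,  2.0448,  2.3049,  0.77  , -1.2968])]
1.1 0.13 [array([-0.7639,  0.8854,  2.1224,  2.1877,  1.0192, -1.4484]), array([ 0.0117,  0.8314,  2.1274,  3.0089,  0.9187, -1.5438])]
1.1 0.33 [array([-0.8226,  0.8871,  2.036 ,  1.8742,  1.0225, -1.3366]), array([-0.0996,  0.8325,  2.1022,  2.6539,  0.9143, -1.4626])]
1.1 0.5 [array([-0.8502,  0.8955,  1.9514,  1.6338,  1.0579, -1.2395]), array([-0.1801,  0.8358,  2.0575,  2.356 ,  0.9148, -1.3745])]
```

View pics/w1c.png

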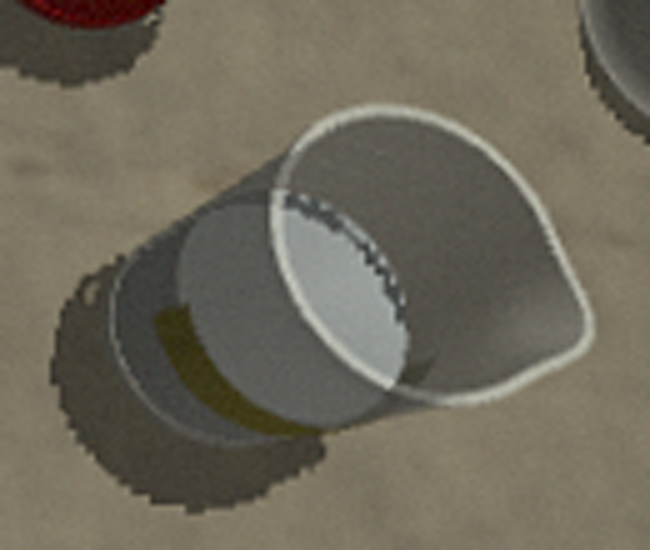

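The crop shows the rim arc with lip at (590,335), the tape band and the foot arc at lower left. I'll fit the rim and foot circles and then go to the pre-grasp.

```bash
sed -i 's/RING=np.array(\[.677,.0495\])/RING=np.array([.6745,.0497])/' h.py
python3 - <<'E'
from h import *; import pickle
from scipy.optimize import least_squares
np.set_printoptions(precision=4,suppress=True)
c=pickle.load(open("pics/w1.pkl","rb"))
f=lambda x,y:(490+(x+.5)/5-.5,180+(y+.5)/5-.5)
def fit(pp,z,r):
    P=np.array([onz(c,f(*p),z)[:2] for p in pp])
    s=least_squares(lambda v:np.hypot(*(P-v[:2]).T)-v[2],[.56,-.25,r]); s2=least_squares(lambda v:np.hypot(*(P-v).T)-r,[.56,-.25])
    return s.x,s2.x
print("rim",fit([(385,107),(340,118),(300,148),(275,195),(277,240),(300,300),(340,350),(390,385),(440,115),(490,145)],.086,.0345))
print("foot",fit([(110,300),(120,365),(160,415),(215,440),(118,280)],.001,.029))
lip=onz(c,f(590,335),.086);print("lip",lip)
E
```

```text
rim (array([ 0.5629, -0.2523,  0.0343]), array([ 0.5628, -0.2525]))
foot (array([ 0.5639, -0.2537,  0.0282]), array([ 0.5644, -0.2547]))
lip [ 0.5466 -0.2895  0.086 ]
```

```bash
sed -i 's/BK=np.array(\[.5635,-.252\])/BK=np.array([.5633,-.253]);T=1.05;PY=.30/' h.py
python3 - <<'E'
from h import *; from rig import manip
np.set_printoptions(precision=4,suppress=True)
o=ori(T,PY,1); z=R.from_rotvec(o).as_matrix()[:,2]; g=tcp([*BK,.046],o)
pre=g-.11*z
manip.move_to(pre+[0,0,.13],o)
manip.servo_line(pre,rate=.2)
wcam(manip,"pics/w2")
manip.servo_line(g,rate=.12)
print(manip.get_position()-g,manip.get_contact_force(),manip.get_time())
wcam(manip,"pics/w3")
manip.command_gripper(.045,25)
print(manip.get_width(),manip.get_grip_force(),manip.get_contact_force(),manip.get_time())
wcam(manip,"pics/w4")
a,b=cv2.imread("pics/w3.png"),cv2.imread("pics/w4.png")
cv2.imwrite("pics/v5.png",np.hstack([a[:,120:520],b[:,120:520]]))
E
```

```text
[-0.0003 -0.0001  0.0002] [-1.2799 -1.2795 -0.0531] 5.975
0.06455373747556163 26.594517096527852 [-2.5408 -0.0745  4.2358] 6.35
```

View pics/v5.png

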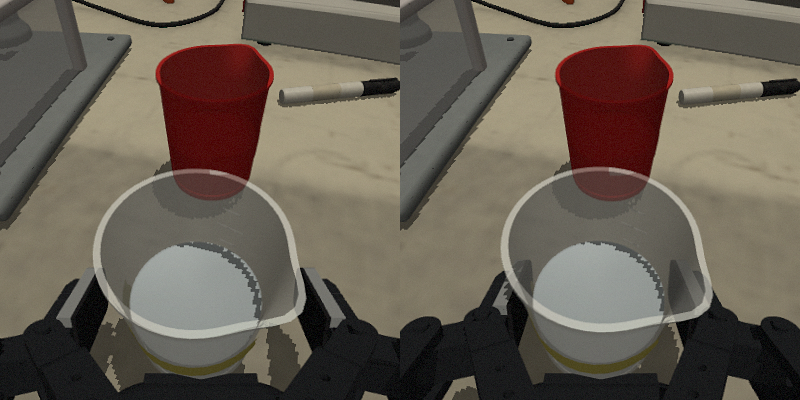

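The left half (before) and right half (after) show the beaker well between the pads; the rim shifted about 6 px as it centred. Next I'll fit the gripped rim, then lift and carry it to the station.

```bash
cat > carry.py <<'E'
from h import *; from rig import manip; import pickle
from scipy.optimize import least_squares
np.set_printoptions(precision=4,suppress=True)
c=pickle.load(open("pics/w4.pkl","rb"))
P=np.array([onz(c,(x-280,y),.086)[:2] for x,y in((502,245),(515,205),(545,180),(600,168),(650,179),(683,215),(513,285),(545,313),(600,329))])
b=least_squares(lambda v:np.hypot(*(P-v[:2]).T)-v[2],[.56,-.25,.035]).x
o=ori(T,PY,1); M=R.from_rotvec(o).as_matrix(); p=np.array(manip.get_position())
print("rim now",b,"tcp",p)
off=p-np.array([*b[:2],0.])        # tcp minus foot
assert np.hypot(*(b[:2]-BK))<.006
def go(x,y,zf,rate): manip.servo_line(st(x,y,zf)+off,o,rate=rate)
manip.servo_line(p+[0,0,.06],rate=.08)
print("lift",manip.get_width(),manip.get_grip_force(),manip.get_contact_force())
manip.servo_line(p+[0,0,.135],rate=.15)
go(-.12,-.045,.135,.15)
go(-.05,-.01,.085,.1)
go(0,0,.032,.08)
print(manip.get_width(),manip.get_contact_force(),manip.get_time(),manip.get_position()-off)
wcam(manip,"pics/w5")
pickle.dump(off,open("off.pkl","wb"))
for n in("scene","top"):
    k=manip.camera(n);pickle.dump(k,open(f"pics/{n}5.pkl","wb"));globals()[n]=k
s=cv2.resize(scene["image"][140:260,270:430,::-1],None,fx=2.5,fy=2.5,interpolation=cv2.INTER_CUBIC)
w=cv2.resize(cv2.imread("pics/w5.png"),None,fx=.625,fy=.625)
v=np.zeros((600,400,3),np.uint8);v[:300]=s;v[300:550]=w;cv2.imwrite("pics/v6.png",v)
E
python3 carry.py
```

```text
rim now [ 0.5662 -0.2508  0.0338] tcp [ 0.5608 -0.254   0.048 ]
lift 0.0645867183835097 27.480230045621283 [-0.8591  0.4679 -1.7937]
0.06443782447054443 [-0.2409  0.5797 -0.9267] 11.85 [0.6742 0.0497 0.0321]
```

View pics/v6.png

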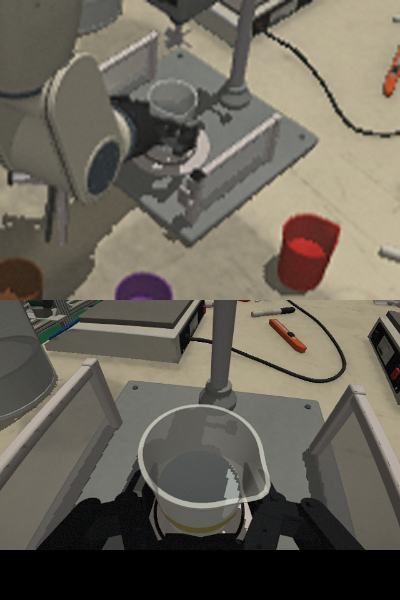

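The gripped beaker hovers over the ring, clear of the stirrer, with the rim at about (173,97) in the upper half. One cross-check of the rim in the scene view, then place it.

Run:
```python
from h import *; from rig import manip; import pickle
np.set_printoptions(precision=4,suppress=True)
s=pickle.load(open("pics/scene5.pkl","rb"))
print("scene rim",onz(s,(270+173/2.5-.3,140+96/2.5-.3),.118))
off=pickle.load(open("off.pkl","rb")); o=ori(T,PY,1); z=R.from_rotvec(o).as_matrix()[:,2]
off=off+.0015*np.array([np.cos(PY),np.sin(PY),0])   # half-way between the two estimates
manip.servo_line(st(0,0,.0235)+off,o,rate=.04); print(manip.get_contact_force())
manip.servo_line(st(0,0,.0215)+off,o,rate=.02); print(manip.get_contact_force(),manip.get_position())
manip.hold(.2)
manip.command_gripper(.085); manip.hold(.2)
print(manip.get_width(),manip.get_contact_force(),manip.get_time())
p=np.array(manip.get_position())
manip.servo_line(p-.07*z,rate=.08)
manip.servo_line(p-.07*z-.10*np.array([np.cos(PY),np.sin(PY),-.9]),rate=.2)
print(manip.get_time())
c=wcam(manip,"pics/w7"); crop(c["image"],140,0,360,270,2,"pics/v7.png")
```

```text
scene rim [0.6793 0.0494 0.118 ]
[ 0.1234 -0.6077 -0.8809]
[-0.4084 -0.2241 -0.6236] [0.6704 0.0469 0.0694]
0.08509678365682659 [-0.2587 -0.4765 -0.023 ] 13.3583
15.2083
```

View pics/v7.png

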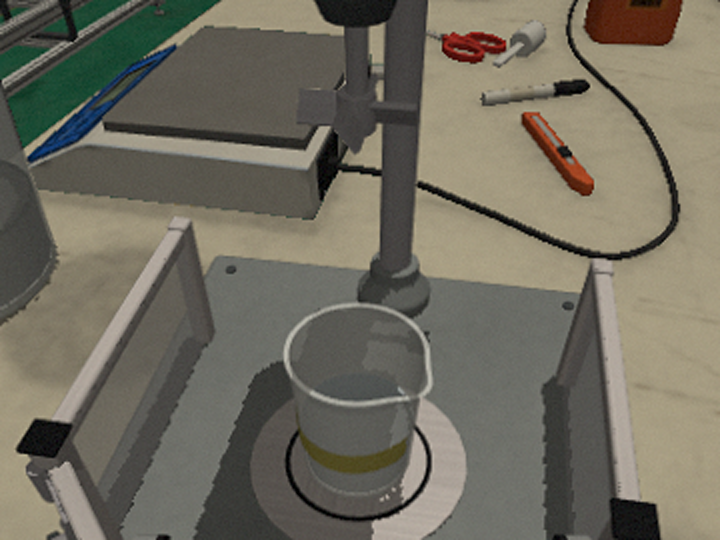

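Upright within the ring: foot's near edge is at about (360,495), ring's outer near edge (358,519), ring sides x 286 and 431, and foot sides ≈ 309 and 411. I'll quantify and check the retreat path and the gate pin.

Run:
```python
from h import *; from rig import manip; import pickle
np.set_printoptions(precision=4,suppress=True)
c=pickle.load(open("pics/w7.pkl","rb")); f=lambda x,y:(140+(x+.5)/2-.5,(y+.5)/2-.5)
a,b=onz(c,f(360,495),.021),onz(c,f(358,519),.021);print("front gap (expect .013)",np.linalg.norm(a-b))
l,r=onz(c,f(286,463),.021),onz(c,f(431,463),.021);print("ring mid",(l+r)/2,np.linalg.norm(l-r))
l,r=onz(c,f(284,354),.107),onz(c,f(433,380),.107)
from scipy.optimize import least_squares
P=np.array([onz(c,f(*p),.107)[:2] for p in((285,345),(300,322),(330,308),(358,305),(395,312),(422,332),(290,372),(310,392),(345,404))])
print("rim",least_squares(lambda v:np.hypot(*(P-v[:2]).T)-v[2],[.67,.05,.035]).x)
# pin pose at gate angle a
a=.8
print("pin mid",st(-.078-.165*np.sin(a)-.0425*np.cos(a),.12-.165*np.cos(a)+.0425*np.sin(a),.088),"tcp",manip.get_position())
w=pickle.load(open("pics/w1.pkl","rb"))
for a in(.75,.8,.85):
    e=[(-.078-l*np.sin(a)-n*np.cos(a),.12-l*np.cos(a)+n*np.sin(a),z) for l,n,z in((.228,0,.105),(.165,.0655,.088),(.165,.0165,.088),(.265,.0135,.095))]
    print(a,proj(w,[st(*q) for q in e]).round(0).tolist())
for a in(.8,.4,0):
  for t in(.6,.8):
    o=ori(t,YAW-a,1); print(a,t,manip.solve_ik(tcp(st(-.078-.165*np.sin(a)-.0425*np.cos(a),.12-.165*np.cos(a)+.0425*np.sin(a),.118),o),o))
```

```text
front gap (expect .013) 0.015303971402929233
ring mid [0.6708 0.0484 0.021 ] 0.08279578940370164
rim [0.6738 0.0501 0.0341]
pin mid [0.4458 0.0556 0.088 ] tcp [ 0.5178 -0.0006  0.1941]
0.75 [[371.0, 319.0], [275.0, 328.0], [309.0, 289.0], [392.0, 358.0]]
0.8 [[363.0, 329.0], [267.0, 332.0], [303.0, 295.0], [382.0, 369.0]]
0.85 [[355.0, 338.0], [258.0, 336.0], [296.0, 300.0], [372.0, 380.0]]
0.8 0.6 None
0.8 0.8 None
0.4 0.6 [ 0.12    0.4173  2.3213  4.0818  0.269  -2.1664]
0.4 0.8 [ 0.1732  0.5082  2.405   3.7177  0.6    -1.7436]
0 0.6 [-0.1067  0.4599  2.2041  2.2554  0.1717 -0.8884]
0 0.8 [-0.1346  0.5268  2.2951  2.7372  0.497  -1.3976]
```

Placement is good to about 3 mm, and the gate is at ~0.81 rad. Now I'll find arm poses that follow the pin along its arc.

```bash
cat >> h.py <<'E'
def pin(a,b=0,n=.0425):
    l=.045+.12*np.cos(b)
    return st(-.078-l*np.sin(a)-n*np.cos(a),.12-l*np.cos(a)+n*np.sin(a),.088+.12*np.sin(b))
E
python3 - <<'E'
from h import *; from rig import manip
np.set_printoptions(precision=2,suppress=True)
for a in(.81,.6,.4,.2,0):
  for fl in(0,1):
    for t in(0,.2,.4,.6,.8):
      r=[]
      for dy in(0,.25,.5):
        o=ori(t,YAW-a+dy,fl); q=manip.solve_ik(tcp(pin(a,.25,.046),o),o); r.append(None if q is None else q.round(2).tolist())
      print(a,fl,t,r)
E
```

```text
0.81 0 0 [[0.11, 0.39, 2.1, 0.0, 0.65, -0.78], [0.11, 0.39, 2.1, 0.0, 0.65, -1.03], [0.11, 0.39, 2.1, -0.0, 0.65, -1.28]]
0.81 0 0.2 [[0.21, 0.37, 2.17, -0.33, 0.5, -0.4], [0.18, 0.36, 2.19, -0.27, 0.44, -0.72], [0.15, 0.35, 2.21, -0.17, 0.4, -1.09]]
0.81 0 0.4 [[0.32, 0.38, 2.24, -0.87, 0.44, 0.21], [0.27, 0.36, 2.29, -0.95, 0.31, 0.01], [0.2, 0.34, 2.32, -0.93, 0.18, -0.29]]
0.81 0 0.6 [None, None, [0.27, 0.39, 2.41, 4.01, 0.32, 1.1]]
0.81 0 0.8 [None, [0.47, 0.51, 2.42, 4.24, 0.69, 1.31], [0.34, 0.51, 2.5, 3.74, 0.68, 1.46]]
0.81 1 0 [[0.11, 0.39, 2.1, 0.0, 0.65, 2.36], [0.11, 0.39, 2.1, 0.0, 0.65, 2.11], [0.11, 0.39, 2.1, -0.0, 0.65, 1.86]]
0.81 1 0.2 [None, [0.18, 0.36, 2.19, -0.27, 0.44, 2.42], [0.15, 0.35, 2.21, -0.17, 0.4, 2.05]]
0.81 1 0.4 [None, None, None]
0.81 1 0.6 [None, None, [0.27, 0.39, 2.41, 4.01, 0.32, -2.04]]
0.81 1 0.8 [None, [0.47, 0.51, 2.42, 4.24, 0.69, -1.83], [0.34, 0.51, 2.5, 3.74, 0.68, -1.68]]
0.6 0 0 [[0.05, 0.42, 2.05, 0.0, 0.67, -1.05], [0.05, 0.42, 2.05, -0.0, 0.67, -1.3], [0.05, 0.42, 2.05, -0.0, 0.67, -1.55]]
0.6 0 0.2 [[0.12, 0.38, 2.15, -0.25, 0.4
[... 3762 characters left out ...]
-0.25, 0.54, 2.26, 2.2, 0.55, 1.96], [-0.34, 0.55, 2.19, 1.74, 0.64, 2.13]]
0 1 0 [[-0.03, 0.51, 1.86, 0.0, 0.77, 1.41], [-0.03, 0.51, 1.86, -0.0, 0.77, 1.16], [-0.03, 0.51, 1.86, -0.0, 0.77, 0.91]]
0 1 0.2 [[-0.05, 0.46, 1.99, 0.08, 0.5, 1.33], [-0.08, 0.47, 1.98, 0.18, 0.53, 0.97], [-0.1, 0.47, 1.96, 0.25, 0.57, 0.64]]
0 1 0.4 [[-0.07, 0.44, 2.1, 0.37, 0.22, 1.02], [-0.13, 0.45, 2.09, 0.66, 0.32, 0.46], [-0.18, 0.46, 2.05, 0.72, 0.44, 0.13]]
0 1 0.6 [[-0.1, 0.46, 2.21, 2.3, 0.17, -0.93], [-0.19, 0.47, 2.18, 1.67, 0.31, -0.59], [-0.26, 0.49, 2.13, 1.34, 0.47, -0.53]]
0 1 0.8 [[-0.13, 0.53, 2.3, 2.75, 0.5, -1.41], [-0.25, 0.54, 2.26, 2.2, 0.55, -1.18], [-0.34, 0.55, 2.19, 1.74, 0.64, -1.01]]
```

The vertical-ish tool with the camera on the robot's side (flip 0, tilt 0.2) follows the whole arc smoothly. I'll back off, re-orient in free space, straddle the pin, grip lightly and lift.

Run:
```python
from h import *; from rig import manip
np.set_printoptions(precision=3,suppress=True)
a=.81; o=ori(.2,YAW-a,0); g=tcp(pin(a,0,.045),o)
manip.servo_line([.42,-.02,.36],rate=.25)
print(manip.get_joint_positions(),manip.get_time())
manip.set_joints([.21,.2,2.05,-.33,.6,-.4])
print(manip.get_position(),manip.get_time())
manip.move_to(g+[0,0,.12],o)
manip.command_gripper(.045)
print(manip.get_position()-g,manip.get_contact_force(),manip.get_joint_positions())
manip.servo_line(g,rate=.1); f0=np.array(manip.get_contact_force())
manip.command_gripper(.010,20)
f=np.array(manip.get_contact_force()); u=np.array([np.cos(YAW-a),np.sin(YAW-a),0]);v=np.array([-u[1],u[0],0])
print("w",manip.get_width(),"grip",manip.get_grip_force(),"F0",f0,"F",f,"into",f@u,"along",f@v)
c=wcam(manip,"pics/w8"); print(manip.get_time())
```

```text
[-0.508 -0.215  2.462  1.55   0.678 -0.453] 16.3917
[0.522 0.071 0.238] 18.0333
[0.   0.   0.12] [ 0.836  1.027 -0.293] [ 0.202  0.181  2.122 -0.234  0.724 -0.522]
w 0.013473698477587543 grip 20.798633694648743 F0 [-0.158  0.204  0.592] F [-3.02  -1.825  4.998] into -1.2005058135449298 along -3.317909212674657
20.725
```

The pin is held (width 13.5 mm) with small forces. Lift and swing with force monitoring.

```bash
cat > sw.py <<'E'
from h import *; from rig import manip
np.set_printoptions(precision=3,suppress=True)
B=.24
def go(a,b,rate,n=.045):
    o=ori(.2,YAW-a,0); manip.servo_line(tcp(pin(a,b,n),o),o,rate=rate)
    f=np.array(manip.get_contact_force()); y=YAW-a
    s=(f@[np.cos(y),np.sin(y),0],f@[-np.sin(y),np.cos(y),0],f[2])
    print(f"a {a:.2f} b {b:.2f} into/along/z {s[0]:.1f} {s[1]:.1f} {s[2]:.1f} w {manip.get_width():.4f}",flush=True)
    return s
E
python3 - <<'E'
from sw import *
for b in(.08,.16,B): go(.81,b,.06)
for a in np.arange(.75,.14,-.1):
    s=go(a,B,.08)
    if max(map(abs,s))>45: print("STOP");break
print(manip.get_time())
E
```

```text
a 0.81 b 0.08 into/along/z -0.5 -2.6 -1.7 w 0.0129
a 0.81 b 0.16 into/along/z -2.0 -4.6 -2.2 w 0.0127
a 0.81 b 0.24 into/along/z -2.0 -6.4 -1.0 w 0.0130
a 0.75 b 0.24 into/along/z -1.9 -7.1 -0.9 w 0.0126
a 0.65 b 0.24 into/along/z -1.7 -8.0 0.0 w 0.0136
a 0.55 b 0.24 into/along/z -2.3 -7.2 0.4 w 0.0131
a 0.45 b 0.24 into/along/z -3.0 -8.7 -0.2 w 0.0133
a 0.35 b 0.24 into/along/z -2.1 -9.9 -0.1 w 0.0131
a 0.25 b 0.24 into/along/z -3.0 -9.7 0.8 w 0.0129
a 0.15 b 0.24 into/along/z -4.0 -8.4 0.5 w 0.0129
24.075
```

Smooth. Close to the stop, checking the contact rise; then look before lowering.

Run:
```python
from sw import *
for a in(.08,.04,.02,.0,-.01,-.02,-.03):
    s=go(a,B,.05)
    if s[0]<-14: print("stop felt"); break
print(manip.get_time())
k=manip.camera("scene")["image"];t=manip.camera("top")["image"]
wcam(manip,"pics/w9")
s=cv2.resize(k[150:260,250:410,::-1],None,fx=2.5,fy=2.5,interpolation=cv2.INTER_CUBIC)
w=cv2.resize(cv2.imread("pics/w9.png"),None,fx=.625,fy=.625)
tt=cv2.resize(t[110:230,240:400,::-1],None,fx=2.5,fy=2.5,interpolation=cv2.INTER_CUBIC)
v=np.zeros((580,800,3),np.uint8);v[:275,:400]=s;v[280:530,:400]=w;v[:300,400:]=tt;cv2.imwrite("pics/v9.png",v)
```

```text
a 0.08 b 0.24 into/along/z -3.4 -8.7 0.4 w 0.0131
a 0.04 b 0.24 into/along/z -2.8 -8.3 -0.7 w 0.0127
a 0.02 b 0.24 into/along/z -2.6 -7.5 -0.3 w 0.0131
a 0.00 b 0.24 into/along/z -5.8 -6.2 -0.1 w 0.0128
a -0.01 b 0.24 into/along/z -10.2 -7.3 -0.1 w 0.0130
a -0.02 b 0.24 into/along/z -13.7 -7.5 -0.1 w 0.0133
a -0.03 b 0.24 into/along/z -15.7 -6.5 -0.0 w 0.0132
stop felt
25.9917
```

The stop was felt at a ≈ 0, so the gate is shut with the bar up. Now lower into the keeper, watching the upward force.

Run:
```python
from sw import *
for b in(.18,.12,.08,.04,.015):
    s=go(-.015,b,.04)
    if s[2]>12: print("bar caught?");break
else:
    manip.command_gripper(.05); manip.hold(.4)
    print(manip.get_width(),manip.get_contact_force(),manip.get_time())
    p=np.array(manip.get_position())
    # probe: is pin level? look from above after clearing upward
    manip.servo_line(p+[-.005,0,.10],rate=.12); print(manip.get_contact_force())
    manip.servo_line(p+[-.12,0,.2],rate=.2)
    print(manip.get_time())
    c=wcam(manip,"pics/w10")
    k=manip.camera("scene")["image"];t=manip.camera("top")["image"]
    s=cv2.resize(k[150:260,250:410,::-1],None,fx=2.5,fy=2.5,interpolation=cv2.INTER_CUBIC)
    w=cv2.resize(cv2.imread("pics/w10.png"),None,fx=.625,fy=.625)
    tt=cv2.resize(t[110:230,240:400,::-1],None,fx=2.5,fy=2.5,interpolation=cv2.INTER_CUBIC)
    v=np.zeros((580,800,3),np.uint8);v[:275,:400]=s;v[280:530,:400]=w;v[:300,400:]=tt;cv2.imwrite("pics/v10.png",v)
```

```text
a -0.01 b 0.18 into/along/z -9.4 -4.7 0.7 w 0.0132
a -0.01 b 0.12 into/along/z -10.5 -4.3 -0.4 w 0.0131
a -0.01 b 0.08 into/along/z -9.3 -3.0 -0.7 w 0.0131
a -0.01 b 0.04 into/along/z -8.5 -3.2 -1.0 w 0.0131
a -0.01 b 0.01 into/along/z -9.2 -3.4 -0.9 w 0.0130
0.049816527681256544 [ 0.463 -0.035  0.291] 28.4333
[-0.272 -0.297 -0.7  ]
30.325
```

View pics/v10.png

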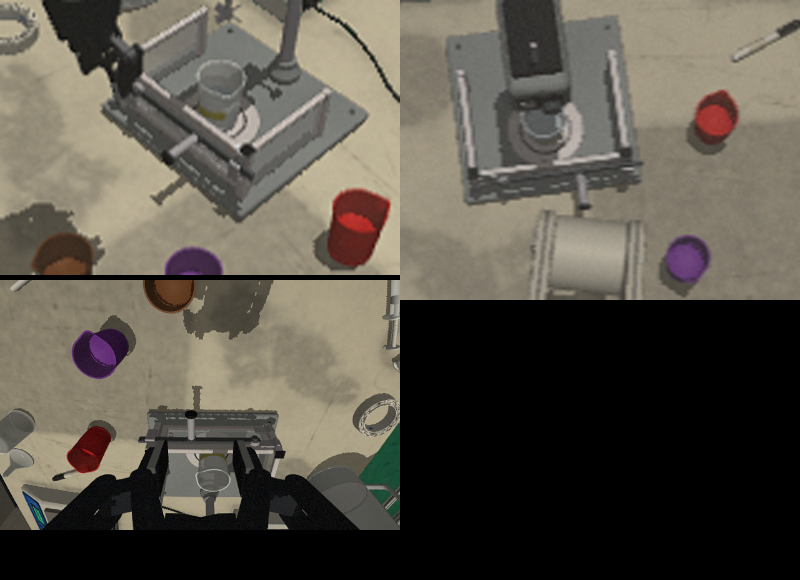

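The final view shows the gate in line between the posts (top view y≈170), the bar level behind the keeper lip with the pin at (182,148), and the beaker upright inside the ring. The arm is clear, so I'll hand in.

```bash
python3 -c "
from rig import manip
print(manip.get_contact_force(),manip.get_time()); print(manip.sign_off())"
```

```text
[-0.13885781 -0.14353011 -0.70837983] 30.475
the job is handed in; nothing more can be done
None
```

I handed the job in at about 30 s with the beaker upright in the ring (about 3 mm off centre), the gate shut, the bar lowered into the keeper and the arm clear; the verdict was not shown.

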